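# Sweep the counted nuts off the counting scale into their bin

### The arm

A 7-joint arm with a two-finger parallel gripper is mounted at the origin on the work surface. World frame = base frame: x ahead of the robot, y to its left, z up, the work surface at z = 0. Lengths are in mm, angles in rad, forces in N, time in s.
With the tool pointing down it reaches from about 400 to 900 mm from the base axis. Payload 5.6 kg.
Tool frame: the origin (TCP) lies on the mounting face of the last link; the fingertips stand 190 mm ahead of it and the grasp point (between the pads) lies 171 mm ahead of it; z points along the fingers, y is the line along which they close (so a half turn about z gives the same grasp; the last joint's range is limited). The gripper opens to 92 mm and grips with 3 to 60 N. Pads are 20 mm wide; open, the fingers measure 128 mm over their backs; the gripper's body (75 mm by 189 mm) begins 69 mm behind the grasp point.
Start: joints at [1.127, 0.468, -0.012, 1.603, 0.006, 1.071, -0.056], TCP at [253.566, -598.503, 404.692] pointing down, gripper open.
Joint ranges: [-2.53, 2.53], [-0.31, 2.02], [-1.57, 1.55], [0.28, 2.44], [-1.29, 4.43], [0.15, 1.84], [-2.92, 2.92]. Speed limits (rad/s): [2.57, 2.57, 3.14, 3.14, 3.14, 3.14, 3.14].

### API

Orientations are given as a 3x3 rotation matrix whose columns are the frame's x, y, z axes.
In Python, from station import bot gives the robot as it stands.
- The arm moves only by the tool servo_tool, never from a script. Its argument "rows" is a list of rows, each a list of 4 numbers: the shift along the tool's x, y, z in m, then the turn about the tool's z in rad. In form: [[x, y, z, spin], ...]. A call has 1 to 12 rows; each row shifts and turns the commanded pose from where the row before left it, along the tool's axes as they then stand; what a row does not reach is not made up. A row lasts 1/12 s, in which the tool goes at most 41.7 mm and 7.16 degrees, less where a joint would pass 70% of its speed; a pose out of reach is approached as far as the arm can. A call is refused whole if a number of a shift passes 0.0417 or a number of a turn 0.125, either way. A call with a gripper value outside its range is refused whole. "claw" is the closure, from -1 (fully open) to 1 (shut), set as the call begins (left out, the last holds). The fingers move at their own pace and stop on an object; the grip force is fixed at half the most. Time passes only in rows, so rows that do not move let the fingers close. It gives the time, the measured TCP pose, the force, the opening and the grip force at its end, in the units of the state.
- bot.sense(): the state, without advancing time (a new reading comes with each control period).
- bot.capture(name): name is "side" or "top" or "wrist"; returns the picture (480x640x3 uint8, red, green, blue); there is no depth.
- bot.camera_params(name): a dict with "mtx" (3x3 intrinsics, pixels), "dist_coeffs" ([k1, k2, p1, p2, k3] as OpenCV has them; the pictures are not rectified), "R" (3x3) and "t" (3): a world point X has camera coordinates R X + t; the wrist camera has in their place "tool_from_camera" (4x4, takes a point from camera to tool coordinates, whose origin is the TCP and whose axes are the flange's). Camera axes: x right, y down, z forward; pixel columns grow to the right and rows downward; lengths in mm; the calibration is good to about 2 mm. A picture is of the moment at which its call begins: read the wrist's pose just before it. camera_params takes no time and is no camera call.
- bot.sign_off(): hands the job in; it is judged then, once.
Trained networks look in the newest picture that a camera, given by its name, has taken for a name from the list of things; names that differ only in an ending like _2 or _b are one class to them, and where a whole thing is asked for, a point or a joint stands for the part that bears it (a point fixed in the world has none). Each returns a list of dicts, best first, with "p" (0 to 1); they miss things now and then, are a little off and sometimes report something else, mostly with a low value. They report only what shows in the picture. A call takes as long as a camera call.
- bot.outline_of(camera, target): "mask" (480x640 bool, what is visible of it) and "position" ([column, row] in pixels, amid what is visible of it).
The state is a dict: "time": time; "joint_positions": joint angles; "joint_velocities": joint speeds; "joint_torque": joint torques, N m; "eef_pos": TCP position; "tcp_rot": TCP orientation; "wrist_force": force on the tool from outside, world axes, zero at the start; "moment": the same for the moment, N m; "finger_gap": finger opening in mm; "finger_force": force on a finger pad.
Only numpy, scipy, OpenCV 4.12 (cv2) and the standard library are available. Lean on these libraries where they do the work, as an engineer would, in place of code of your own. Each camera call takes 0.05 s, during which the arm holds its last target. There are 200 camera calls.

### The job

The count is done: with your fingertips, sweep the three brass nuts off the counting scale's platter into the blue bin tucked under its edge, sliding them gently over the edge and never pinching or picking one up. Leave the steel check weight standing where it is on the platter, and do not shift either bin or anything else on the bench.

Things in the scene. Friction and masses are not known exactly. Their poses are not given: they have to be found in the camera images.
- scale: Bench counting scale, fixed. Origin on the bench under the platter's middle; its x points away from the robot, its y to the robot's left (within 0.15 rad). Bare flat steel platter, 240 mm (x) by 300 mm (y), top 85 mm above the bench, no rim: nuts slide straight off. Its sloping keypad console, lower than the platter, reaches 200 mm from the origin towards the robot.
- platter (a point): The middle of the platter's top, 85 mm above the bench; axes as the scale's. The three nuts and the check weight stand on it in any order in four lanes along the scale's y, the lanes 42 to 66 mm apart centre to centre, each thing within 85 mm of the middle in y: a straight sweep along the scale's y meets only one of them.
- blue_bin: The nuts' own bin: blue open plastic parts bin, 260 mm (its x) by 170 mm (its y), 68 mm tall, walls and floor 4 mm, 1.6 kg, loose, a few brass nuts (to 20 mm high) in it. Origin: centre of its underside. Axes parallel to the scale's; it stands on the scale's +y or -y side (varies) and its near long wall is tucked 12 mm under the platter's edge, 17 mm below the top, no gap.
- red_bin: Bystander: red open plastic parts bin, 260 mm (its x) by 170 mm (its y), 68 mm tall, walls and floor 4 mm, 1.6 kg, loose, a few steel bolts (to 30 mm high) in it. Origin: centre of its underside. Axes parallel to the scale's; it stands on the other side from the blue bin and its near long wall is tucked 12 mm under the platter's edge, 17 mm below the top, no gap.
- nut1: A loose brass M20 hex nut lying flat on the platter: 30 mm across flats, 35 mm across corners, 16 mm thick, 20 mm bore, 50 to 85 g. Origin at its centre, 8 mm above the platter; z is its bore axis. It slides easily (under 1 N) and drops once its centre passes the platter's edge.
- nut2: A loose brass M20 hex nut lying flat on the platter: 30 mm across flats, 35 mm across corners, 16 mm thick, 20 mm bore, 50 to 85 g. Origin at its centre, 8 mm above the platter; z is its bore axis. It slides easily (under 1 N) and drops once its centre passes the platter's edge.
- nut3: A loose brass M20 hex nut lying flat on the platter: 30 mm across flats, 35 mm across corners, 16 mm thick, 20 mm bore, 50 to 85 g. Origin at its centre, 8 mm above the platter; z is its bore axis. It slides easily (under 1 N) and drops once its centre passes the platter's edge.
- check_weight: A 200 g dark steel check weight with a knob head, standing loose on the platter: 30 mm across, 46 mm tall. Origin at the centre of its underside. It must stay where it is.
- screwdriver: A bystander: orange-handled screwdriver lying on the bench beyond the scale, about 200 mm long and under 35 mm tall.
- pliers: A bystander: red-handled pliers lying flat beyond the scale, about 200 mm long and 14 mm tall.
- spray_bottle: A bystander: white spray bottle with a green trigger head, 72 mm across and 194 mm tall, standing on the bench to the left of the bins and clear of them. Origin at the centre of its underside.
- tape_roll: A bystander: black roll of tape lying flat beyond the scale, 96 mm across, 24 mm tall. Origin at the centre of its underside.

How it is judged:
By the outcome, as a careful person would: the job done as asked, in the order asked, and still so for the second after the job is handed in, with the robot touching nothing.
It also fails if it takes over 67 s, if anything falls off the work surface, if the arm or the gripper's body presses on something with over 40 N, if the wrist force passes 120 N, or if a joint passes its speed limit or range.

## Working session

There is one attempt and no reset: what is moved stays moved. The work goes in short steps, Python scripts to look and compute and a tool call to move; the robot and the scene stay as the last step left them, time stands still between calls to the robot, and variables do not carry over. Pictures are saved under pics/ and viewed, at most 10 in all, crops included, and the job is handed in when it is done.

Besides the shell and the picture viewer there is one more tool, called after "Request:" by a JSON object that holds its "fn" and its "kwargs", one argument or row to a line. servo_tool: Moves the arm, as the interface text tells. Its arguments: {"type":"object","properties":{"rows":{"type":"array"},"claw":{"type":"number"}},"required":["rows"]}

```bash
mkdir -p pics; cat > h.py <<'E'
import numpy as np, cv2
from station import bot
def ray(cam,px):
    c=bot.camera_params(cam); K=np.array(c["mtx"]);d=np.array(c["dist_coeffs"])
    u=cv2.undistortPoints(np.array([[px]],float),K,d)[0,0]
    R=np.array(c["R"]);t=np.array(c["t"])
    return -R.T@t, R.T@np.array([u[0],u[1],1])
def at_z(cam,px,z):
    o,d=ray(cam,px); return o+d*(z-o[2])/d[2]
def save(cam,n):
    im=bot.capture(cam); cv2.imwrite(f"pics/{n}.png",im[:,:,::-1]); return im
E
python3 - <<'E'
from h import *
s=bot.sense();print(s["time"],s["eef_pos"],s["tcp_rot"],s["finger_gap"])
for c in("top","side"): save(c,c+"1")
for n,z in(("nut1",101),("check_weight",108),("blue_bin",68),("red_bin",68),("scale",85),("spray_bottle",100)):
    for r in bot.outline_of("top",n)[:4]:
        print(n,round(r["p"],2),np.round(r["position"]),at_z("top",r["position"],z).round(1),r["mask"].sum())
E
```

```text
0.0 [ 253.47575866 -598.27261755  403.75920434] [[ 9.20776432e-01  3.90089928e-01 -7.80830729e-04]
 [ 3.90090690e-01 -9.20775174e-01  1.52757402e-03]
 [-1.23078311e-04 -1.71114896e-03 -9.99998528e-01]] 91.63415119740716
nut1 0.63 [389. 272.] [574.1 -25.3 101. ] 111
nut1 0.62 [407. 297.] [519.8 -62.9 101. ] 155
check_weight 0.72 [376. 248.] [627.3   2.7 108. ] 172
blue_bin 0.67 [304. 303.] [507.6 163.7  68. ] 8154
red_bin 0.62 [507. 276.] [ 562.6 -295.5   68. ] 7884
red_bin 0.2 [383. 273.] [574.3 -17.7  68. ] 113
scale 0.64 [406. 300.] [512.3 -64.3  85. ] 17640
spray_bottle 0.57 [161. 322.] [471.4 475.4 100. ] 1513
```

```bash
ls . pics
```

```text
.:
h.py
pics

pics:
side1.png
top1.png
```

View pics/top1.png

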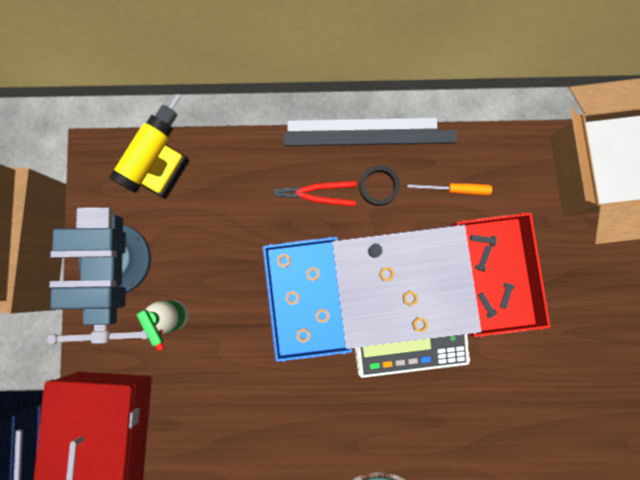

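View pics/side1.png

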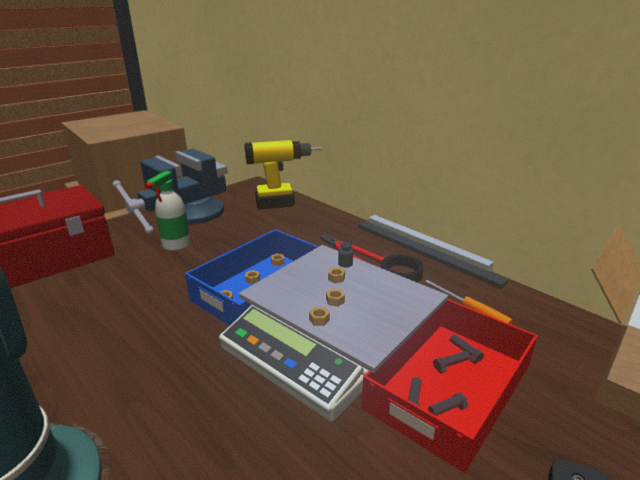

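The top view shows the blue bin on the left (+y). The nuts are at about (387,274), (410,298) and (419,324), and the weight is at (375,250), in the far lane. Next I'll measure these more precisely.

```bash
cat > nuts.py <<'E'
from h import *
im=bot.capture("top"); hsv=cv2.cvtColor(im,cv2.COLOR_RGB2HSV)
brass=cv2.inRange(hsv,(8,90,90),(30,255,255))
reg=np.zeros_like(brass); cv2.fillPoly(reg,[np.array([[336,241],[463,228],[478,331],[347,346]])],255)
m=cv2.morphologyEx(brass&reg,cv2.MORPH_CLOSE,np.ones((5,5)))
n,l,st,c=cv2.connectedComponentsWithStats(m)
for i in range(1,n):
    if st[i,4]>20: print("nut",st[i],c[i].round(1),at_z("top",c[i],98).round(1))
cw=cv2.inRange(hsv,(0,0,0),(180,255,90))&reg
n,l,st,c=cv2.connectedComponentsWithStats(cw)
for i in range(1,n):
    if st[i,4]>40: print("dark",st[i],c[i].round(1),at_z("top",c[i],115).round(1))
E
cat nuts.py > /tmp/a.py; cat >> /tmp/a.py <<'E'
for p in [(334,239),(465,225),(480,333),(345,348)]: print(p,at_z("top",p,85).round(1))
g=((hsv[:,:,1]<60)&(hsv[:,:,2]>110)).astype(np.uint8)
r2=np.zeros_like(g); r2[215:360,325:490]=1
g=cv2.morphologyEx(g&r2,cv2.MORPH_OPEN,np.ones((9,9)))
cn=max(cv2.findContours(g,0,1)[0],key=cv2.contourArea)
w=np.array([at_z("top",p[0].astype(float),85)[:2] for p in cn],np.float32)
print(cv2.minAreaRect(w))
c=bot.camera_params("top");print(-np.array(c["R"]).T@np.array(c["t"]))
for r in bot.outline_of("top","blue_bin")[:1]:
    q=np.argwhere(r["mask"])[:,::-1].astype(float); print(cv2.minAreaRect(np.array([at_z("top",p,68)[:2] for p in q],np.float32)))
E
PYTHONPATH=. python3 /tmp/a.py
```

```text
Traceback (most recent call last):
  File "h.py", line 1, in <module>
    import numpy as np, cv2
ModuleNotFoundError: No module named 'cv2'
```

```bash
cp /tmp/a.py a.py; python3 a.py
```

```text
nut [379 267  16  14  99] [386.6 273.9] [570.4 -20.7  98. ]
nut [403 291  15  15 105] [409.8 298. ] [516.9 -70.1  98. ]
nut [413 318  15  14 116] [419.8 324.5] [459.2 -90.   98. ]
(334, 239) [650.7  93.3  85. ]
(465, 225) [ 677.8 -201.    85. ]
(480, 333) [ 438.  -223.9   85. ]
(345, 348) [409.1  73.3  85. ]
((542.62255859375, -64.32511901855469), (244.3521270751953, 298.0267639160156), 6.283177852630615)
[ 538.62143565  124.31129697 1167.3516663 ]Traceback (most recent call last):
  File "a.py", line 22, in <module>
    q=np.argwhere(r["mask"])[:,::-1].astype(float); print(cv2.minAreaRect(np.array([at_z("top",p,68)[:2] for p in q],np.float32)))
                                                                                    ~~~~^^^^^^^^^^^^
  File "h.py", line 9, in at_z
    o,d=ray(cam,px); return o+d*(z-o[2])/d[2]
        ~~~^^^^^^^^
  File "h.py", line 4, in ray
    c=bot.camera_params(cam); K=np.array(c["mtx"]);d=np.array(c["dist_coeffs"])
ValueError: time passes only in moves, steps and waits
```

Request:
{"fn": "servo_tool", "kwargs": {
  "rows": [
    [0.025,-0.018,0,0],
    [0.025,-0.018,0,0],
    [0.025,-0.018,0,0],
    [0.025,-0.018,0,0],
    [0.025,-0.018,0,0],
    [0.025,-0.018,0,0],
    [0.025,-0.018,0,0],
    [0.025,-0.018,0,0],
    [0.025,-0.018,0,0],
    [0.025,-0.018,0,0]
  ],
  "claw": 1
}}

```text
time: 1.33
eef_pos: [414.1, -333.9, 405.0]
tcp_rot: [[0.921, 0.39, 0.0], [0.39, -0.921, -0.0], [0.0, 0.001, -1.0]]
wrist_force: [0.7, -0.0, 0.8]
finger_gap: 27.5
finger_force: 0.0
```

Request:
{"fn": "servo_tool", "kwargs": {
  "rows": [
    [0.025,-0.018,0,0],
    [0.025,-0.018,0,0],
    [0.025,-0.018,0,0],
    [0.025,-0.018,0,0],
    [0.025,-0.018,0,0],
    [0.025,-0.018,0,0],
    [0.025,-0.018,0,0],
    [0.025,-0.018,0,0],
    [0.025,-0.018,0,0],
    [0.025,-0.018,0,0]
  ]
}}

```text
time: 2.17
eef_pos: [574.1, -70.7, 404.9]
tcp_rot: [[0.921, 0.39, 0.0], [0.39, -0.921, -0.0], [0.0, 0.0, -1.0]]
wrist_force: [0.5, 2.3, -0.4]
finger_gap: 0.5
finger_force: 0.0
```

Request:
{"fn": "servo_tool", "kwargs": {
  "rows": [
    [0,0,0,-0.115],
    [0,0,0,-0.115],
    [0,0,0,-0.115],
    [0,0,0,-0.115],
    [0,0,0,-0.115],
    [0,0,0,-0.115],
    [0,0,0,-0.115],
    [0,0,0,-0.115],
    [0,0,0,-0.115],
    [0,0,0,-0.115],
    [0,0,0,-0.115],
    [0,0,0,0]
  ]
}}

```text
time: 3.17
eef_pos: [573.5, -72.1, 404.7]
tcp_rot: [[-0.097, 0.995, -0.0], [0.995, 0.097, 0.0], [0.0, -0.0, -1.0]]
wrist_force: [-0.5, -0.3, 0.5]
finger_gap: 0.4
finger_force: 0.0
```

```bash
python3 - <<'E'
from h import *
s=bot.sense(); im=save("wrist","w1")
c=bot.camera_params("wrist"); T=np.array(c["tool_from_camera"]); print(T.round(2))
K=np.array(c["mtx"]);d=np.array(c["dist_coeffs"])
R=np.array(s["tcp_rot"]);p=np.array(s["eef_pos"])
def wz(px,z):
    u=cv2.undistortPoints(np.array([[px]],float),K,d)[0,0]
    dd=R@(T[:3,:3]@[u[0],u[1],1]); o=R@T[:3,3]+p
    return (o+dd*(z-o[2])/dd[2]).round(1)
for n,z in(("nut1",95),("check_weight",110)):
    for r in bot.outline_of("wrist",n)[:5]: print(n,round(r["p"],2),np.round(r["position"]),wz(r["position"],z),r["mask"].sum())
E
```

```text
[[ 0.   -0.97 -0.24 66.63]
 [ 1.    0.   -0.    0.82]
 [ 0.   -0.24  0.97 20.23]
 [ 0.    0.    0.    1.  ]]
nut1 0.85 [184. 241.] [455.8 -91.   95. ] 1065
nut1 0.79 [250. 224.] [511.1 -71.3  95. ] 893
nut1 0.68 [342. 161.] [581.9 -12.3  95. ] 797
check_weight 0.63 [399. 145.] [622.6   4.1 110. ] 1484
```

View pics/w1.png

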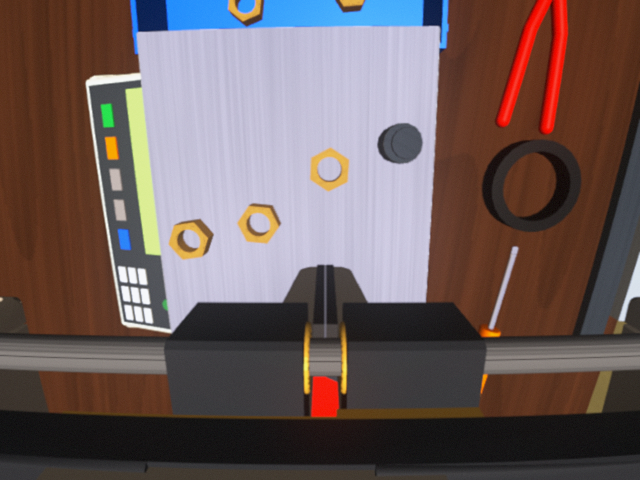

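The wrist view confirms the lanes: nuts at (190,240), (259,224) and (329,170), and the weight at (400,143), clear of the sweep lane. The fingers are closed and behind the far nut, so I'll descend and sweep it.

Request:
{"fn": "servo_tool", "kwargs": {
  "rows": [
    [0,0.001,0.02,0],
    [0,0.001,0.02,0],
    [0,0,0.02,0],
    [0,0,0.02,0],
    [0,0,0.015,0],
    [0,0,0.01,0],
    [0,0,0.01,0],
    [0,0,0.009,0],
    [0,0,0,0]
  ]
}}

```text
time: 4.07
eef_pos: [575.1, -71.8, 279.2]
tcp_rot: [[-0.094, 0.996, -0.002], [0.996, 0.094, 0.0], [0.0, -0.002, -1.0]]
wrist_force: [0.2, -0.2, 0.4]
finger_gap: 0.8
finger_force: 0.0
```

Request:
{"fn": "servo_tool", "kwargs": {
  "rows": [
    [0.007,0,0,0],
    [0.007,0,0,0],
    [0.007,0,0,0],
    [0.007,0,0,0],
    [0.007,0,0,0],
    [0.007,0,0,0],
    [0.007,0,0,0],
    [0.007,0,0,0],
    [0.007,0,0,0],
    [0.007,0,0,0],
    [0.007,0,0,0],
    [0.007,0,0,0]
  ]
}}

```text
time: 5.07
eef_pos: [567.4, 12.5, 280.6]
tcp_rot: [[-0.095, 0.995, -0.0], [0.995, 0.095, -0.0], [0.0, -0.0, -1.0]]
wrist_force: [0.8, -0.9, 0.8]
finger_gap: 0.3
finger_force: 0.3
```

Request:
{"fn": "servo_tool", "kwargs": {
  "rows": [
    [0.007,0,0,0],
    [0.007,0,0,0],
    [0.007,0,0,0],
    [0.007,0,0,0],
    [0.007,0,0,0],
    [0.007,0,0,0],
    [0.007,0,0,0],
    [0.007,0,0,0],
    [0.007,0,0,0],
    [0.007,0,0,0],
    [0.007,0,0,0],
    [0.007,0,0,0]
  ]
}}

```text
time: 6.07
eef_pos: [559.5, 96.2, 280.6]
tcp_rot: [[-0.095, 0.995, -0.0], [0.995, 0.095, 0.0], [0.0, -0.0, -1.0]]
wrist_force: [-0.4, 0.3, 0.4]
finger_gap: 0.5
finger_force: 0.0
```

Request:
{"fn": "servo_tool", "kwargs": {
  "rows": [
    [0,0,0,0],
    [0,0,0,0],
    [0,0,-0.015,0],
    [0,0,-0.02,0],
    [0,0,-0.02,0],
    [0,0,-0.02,0],
    [0,0,0,0]
  ]
}}

```text
time: 6.65
eef_pos: [560.8, 95.4, 359.5]
tcp_rot: [[-0.094, 0.996, 0.007], [0.996, 0.094, 0.001], [-0.0, 0.007, -1.0]]
wrist_force: [0.7, 0.5, 0.3]
finger_gap: 0.4
finger_force: 0.0
```

```bash
python3 - <<'E'
from h import *
save("side","side2")
E
python3 nuts.py
```

```text
nut [403 291  15  15 104] [409.9 298. ] [516.8 -70.2  98. ]
nut [413 318  15  14 116] [419.8 324.5] [459.2 -90.   98. ]
dark [366 244  15  26  71] [374.2 255.8] [609.6   7.4 115. ]
dark [389 297  28  42 100] [402.8 318.2] [474.2 -50.7 115. ]
```

View pics/side2.png

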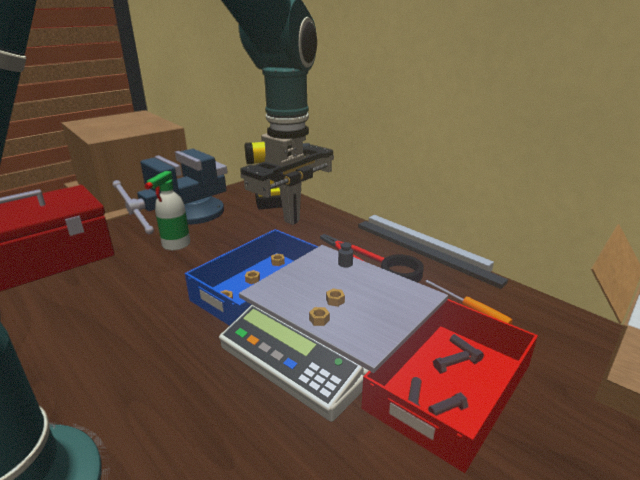

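The first nut is off the platter and the weight hasn't moved. Now the middle nut.

Request:
{"fn": "servo_tool", "kwargs": {
  "rows": [
    [-0.02,-0.006,0,0],
    [-0.025,-0.0075,0,0],
    [-0.025,-0.0075,0,0],
    [-0.025,-0.0075,0,0],
    [-0.025,-0.0075,0,0],
    [-0.025,-0.0075,0,0],
    [-0.025,-0.0075,0,0],
    [-0.02,-0.0055,0,0],
    [-0.012,-0.003,0,0],
    [0,0,0,0]
  ]
}}

```text
time: 7.58
eef_pos: [518.7, -114.4, 354.5]
tcp_rot: [[-0.09, 0.996, -0.002], [0.996, 0.09, -0.001], [-0.001, -0.002, -1.0]]
wrist_force: [0.2, -0.2, -0.3]
finger_gap: 0.4
finger_force: 0.0
```

Request:
{"fn": "servo_tool", "kwargs": {
  "rows": [
    [0,0,0.015,0],
    [0,0,0.02,0],
    [0,0,0.02,0],
    [0,0,0.015,0],
    [0,0,0.009,0],
    [0,0,0,0],
    [0,0,0,0]
  ]
}}

```text
time: 8.17
eef_pos: [519.9, -109.8, 276.5]
tcp_rot: [[-0.097, 0.995, -0.0], [0.995, 0.097, 0.001], [0.001, -0.0, -1.0]]
wrist_force: [-0.4, 0.7, 0.5]
finger_gap: 0.4
finger_force: 0.0
```

Request:
{"fn": "servo_tool", "kwargs": {
  "rows": [
    [0,0,-0.004,0],
    [0.007,0,0,0],
    [0.007,0,0,0],
    [0.007,0,0,0],
    [0.007,0,0,0],
    [0.007,0,0,0],
    [0.007,0,0,0],
    [0.007,0,0,0],
    [0.007,0,0,0],
    [0.007,0,0,0],
    [0.007,0,0,0],
    [0.007,0,0,0]
  ]
}}

```text
time: 9.17
eef_pos: [512.1, -33.9, 280.7]
tcp_rot: [[-0.095, 0.995, -0.0], [0.995, 0.095, -0.0], [-0.0, -0.0, -1.0]]
wrist_force: [0.8, -1.0, 0.4]
finger_gap: 0.4
finger_force: 0.3
```

Request:
{"fn": "servo_tool", "kwargs": {
  "rows": [
    [0.007,0,0,0],
    [0.007,0,0,0],
    [0.007,0,0,0],
    [0.007,0,0,0],
    [0.007,0,0,0],
    [0.007,0,0,0],
    [0.007,0,0,0],
    [0.007,0,0,0],
    [0.007,0,0,0],
    [0.007,0,0,0],
    [0.007,0,0,0]
  ]
}}

```text
time: 10.08
eef_pos: [504.8, 42.7, 280.7]
tcp_rot: [[-0.095, 0.995, -0.0], [0.995, 0.095, -0.0], [-0.0, -0.0, -1.0]]
wrist_force: [0.1, 0.1, -0.8]
finger_gap: 0.6
finger_force: 0.3
```

Request:
{"fn": "servo_tool", "kwargs": {
  "rows": [
    [0.007,0,0,0],
    [0.007,0,0,0],
    [0.007,0,0,0],
    [0.007,0,0,0],
    [0.007,0,0,0],
    [0.007,0,0,0],
    [0.006,0,0,0],
    [0,0,0,0],
    [0,0,0,0]
  ]
}}

```text
time: 10.83
eef_pos: [500.3, 90.2, 280.6]
tcp_rot: [[-0.096, 0.995, -0.0], [0.995, 0.096, -0.0], [-0.0, -0.0, -1.0]]
wrist_force: [-0.8, -0.1, 0.9]
finger_gap: 0.0
finger_force: 0.0
```

Request:
{"fn": "servo_tool", "kwargs": {
  "rows": [
    [0,0,-0.015,0],
    [0,0,-0.02,0],
    [0,0,-0.02,0],
    [0,0,-0.02,0],
    [0,0,0,0],
    [0,0,0,0],
    [0,0,0,0]
  ]
}}

```text
time: 11.42
eef_pos: [500.1, 89.2, 355.0]
tcp_rot: [[-0.094, 0.996, -0.001], [0.996, 0.094, -0.001], [-0.0, -0.001, -1.0]]
wrist_force: [-0.1, -1.0, -0.5]
finger_gap: 0.5
finger_force: 0.0
```

```bash
python3 nuts.py; python3 -c "
from h import *
save('side','side3')"
```

```text
nut [413 318  15  14 116] [419.8 324.5] [459.2 -90.   98. ]
dark [341 277  19  16  71] [351.2 284.3] [548.4  58.6 115. ]
dark [370 286  17  32  82] [379.9 302.3] [508.9  -2.3 115. ]
```

View pics/side3.png

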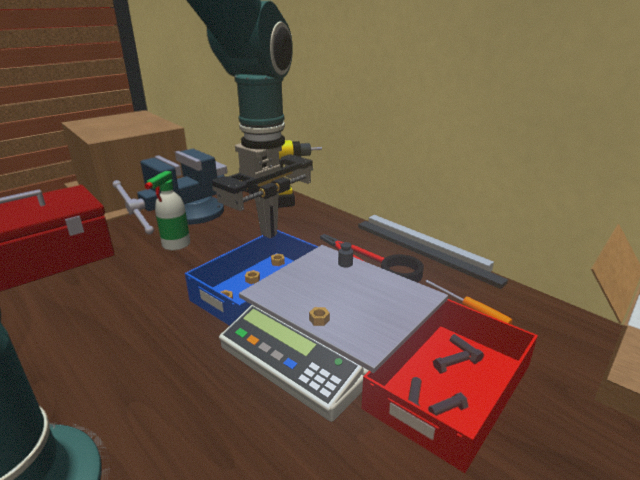

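The second nut is gone too, and the weight is still in place. Now the nearest nut.

Request:
{"fn": "servo_tool", "kwargs": {
  "rows": [
    [-0.02,-0.0055,0,0],
    [-0.025,-0.0065,0,0],
    [-0.025,-0.0065,0,0],
    [-0.025,-0.0065,0,0],
    [-0.025,-0.0065,0,0],
    [-0.025,-0.0065,0,0],
    [-0.025,-0.0065,0,0],
    [-0.025,-0.0065,0,0],
    [-0.015,-0.004,0,0],
    [-0.009,-0.0025,0,0],
    [0,0,0,0],
    [0,0,0,0]
  ]
}}

```text
time: 12.52
eef_pos: [463.8, -133.2, 355.1]
tcp_rot: [[-0.095, 0.996, -0.001], [0.996, 0.095, 0.001], [0.001, -0.001, -1.0]]
wrist_force: [-0.4, 0.7, 0.1]
finger_gap: 0.7
finger_force: 0.0
```

Request:
{"fn": "servo_tool", "kwargs": {
  "rows": [
    [0,0,0.015,0],
    [0,0,0.02,0],
    [0,0,0.02,0],
    [0,0,0.01,0],
    [0,0,0.005,0],
    [0,0,0,0],
    [0,0,0,0]
  ]
}}

```text
time: 13.1
eef_pos: [464.3, -133.1, 286.1]
tcp_rot: [[-0.096, 0.995, 0.0], [0.995, 0.096, 0.0], [0.0, 0.001, -1.0]]
wrist_force: [0.0, -0.3, 0.7]
finger_gap: 0.0
finger_force: 0.0
```

Request:
{"fn": "servo_tool", "kwargs": {
  "rows": [
    [0,0,0.005,0],
    [0.007,0,0,0],
    [0.007,0,0,0],
    [0.007,0,0,0],
    [0.007,0,0,0],
    [0.007,0,0,0],
    [0.007,0,0,0],
    [0.007,0,0,0],
    [0.007,0,0,0],
    [0.007,0,0,0],
    [0.007,0,0,0],
    [0.007,0,0,0]
  ]
}}

```text
time: 14.1
eef_pos: [456.5, -56.3, 280.7]
tcp_rot: [[-0.095, 0.996, -0.0], [0.996, 0.095, -0.0], [-0.0, -0.0, -1.0]]
wrist_force: [-0.2, -0.7, 1.6]
finger_gap: 0.7
finger_force: 0.3
```

Request:
{"fn": "servo_tool", "kwargs": {
  "rows": [
    [0.007,0,0,0],
    [0.007,0,0,0],
    [0.007,0,0,0],
    [0.007,0,0,0],
    [0.007,0,0,0],
    [0.007,0,0,0],
    [0.007,0,0,0],
    [0.007,0,0,0],
    [0.007,0,0,0],
    [0.007,0,0,0]
  ]
}}

```text
time: 14.93
eef_pos: [449.9, 13.4, 280.7]
tcp_rot: [[-0.095, 0.995, -0.0], [0.995, 0.095, -0.0], [-0.0, -0.0, -1.0]]
wrist_force: [-0.7, -0.2, 0.5]
finger_gap: 0.1
finger_force: 0.3
```

Then lift well clear and back off over the platter so the cameras can see the bin.

Request:
{"fn": "servo_tool", "kwargs": {
  "rows": [
    [0.007,0,0,0],
    [0.007,0,0,0],
    [0.007,0,0,0],
    [0.007,0,0,0],
    [0.007,0,0,0],
    [0.007,0,0,0],
    [0.007,0,0,0],
    [0.007,0,0,0],
    [0.007,0,0,0],
    [0.007,0,0,0],
    [0,0,0,0],
    [0,0,0,0]
  ]
}}

```text
time: 15.93
eef_pos: [443.2, 82.8, 280.6]
tcp_rot: [[-0.096, 0.995, -0.0], [0.995, 0.096, -0.0], [0.0, -0.0, -1.0]]
wrist_force: [-0.0, -0.0, 0.5]
finger_gap: 0.6
finger_force: 0.0
```

Request:
{"fn": "servo_tool", "kwargs": {
  "rows": [
    [0,0,-0.015,0],
    [0,0,-0.025,0],
    [0,0,-0.025,0],
    [0,0,-0.025,0],
    [0,0,-0.025,0],
    [0,0,-0.015,0],
    [0,0,0,0]
  ]
}}

```text
time: 16.52
eef_pos: [444.1, 82.3, 413.7]
tcp_rot: [[-0.094, 0.996, 0.006], [0.996, 0.094, -0.0], [-0.001, 0.006, -1.0]]
wrist_force: [1.3, -0.3, -0.5]
finger_gap: 0.3
finger_force: 0.0
```

Request:
{"fn": "servo_tool", "kwargs": {
  "rows": [
    [-0.02,0,0,0],
    [-0.03,0,0,0],
    [-0.03,0,0,0],
    [-0.03,0,0,0],
    [-0.03,0,0,0],
    [-0.03,0,0,0],
    [-0.03,0,0,0],
    [-0.03,0,0,0],
    [-0.02,0,0,0],
    [0,0,0,0],
    [0,0,0,0]
  ]
}}

```text
time: 17.43
eef_pos: [466.5, -167.5, 409.3]
tcp_rot: [[-0.092, 0.996, -0.002], [0.996, 0.092, 0.001], [0.001, -0.002, -1.0]]
wrist_force: [0.7, 1.3, -0.5]
finger_gap: 0.4
finger_force: 0.0
```

```bash
python3 nuts.py; python3 -c "
from h import *
a=save('side','side4');b=save('top','top4')
cv2.imwrite('pics/f.png',np.hstack([cv2.resize(b[200:380,240:560],None,fx=1.25,fy=1.25),cv2.resize(a[200:380,160:480],None,fx=1.25,fy=1.25)])[:,:,::-1])"
```

```text
dark [469 315   9  18 109] [472.5 324. ] [ 460.  -199.1  115. ]
```

View pics/f.png

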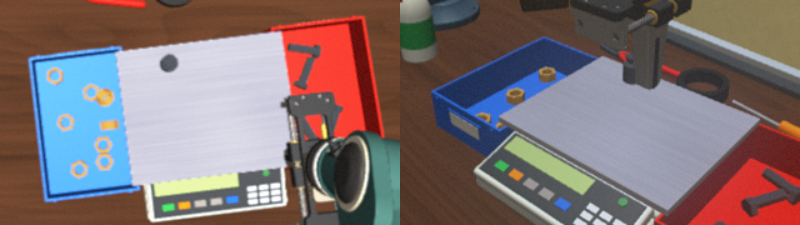

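The crop shows the platter empty except for the weight, at crop pixel (168,63), its original spot. The blue bin now holds eight nuts, the original five plus three, and neither bin looks shifted. I'll hand it in.

```bash
python3 -c "
from station import bot
print(bot.sign_off())"
```

```text
the job is handed in; nothing more can be done
None
```

I swept all three brass nuts off the platter into the blue bin and handed the job in at about 17.5 s; in the last pictures the check weight stood where it was and neither bin looked shifted.

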